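# Fish the dropped spacer ring out from under the press guard

## Task

A steel spacer ring has dropped beneath the fixed bar guard of the proofing press. Take the hooked rod by its wooden handle, reach its hook in through the guard's open front and draw the ring out onto the open bench in front of the guard, at least 3 cm clear of it and lying flat; use the hook, never the fingers, on the ring, and leave the angle bracket beside it where it lies. Then set the hooked rod down on the bench, standing on its handle's flat underside as it was at first, with its hook outside the guard.

Things in the scene. Friction and masses are not known exactly. Their poses are not given: they have to be found in the camera images.
- ring: Plain steel spacer ring flat on the bench under the guard: 50 mm outside, 30 mm hole, 12 mm high, about 0.11 kg. Origin: centre of its underside, z up. It lies 55 to 95 mm inside the front edge, 40 to 70 mm to either side of the middle. (A solid steel disc of the same outline on the open bench is not wanted.)
- hook: Hooked rod, 0.17 kg. Wooden block handle 100 long (x), 28 wide (y), 44 mm high, standing loose on the bench. Origin: centre of the handle's underside, z up, x to the hook. A straight 8 mm steel rod runs along +x, axis 34 mm above the underside; at x = 240 mm it turns straight down (the hook) to 1 mm above underside level. Beside it stands a like handle with a straight rod, no hook: not wanted.
- hook_tip (a point): Lower end of the hook, on the axis of the 8 mm down-turned end: at (240, 0, 1) mm in the hooked rod's frame. The rod balances less than 60 mm ahead of the handle's centre.
- guard: Fixed cage, 230 wide, 170 mm deep, no floor: roof of 6 mm bars 29 mm apart, its underside 94 mm above the bench; sides: 30 mm high sheet, open above; green gear housing behind, to 233 mm. Origin: bench level, under the middle of the open front edge; x inwards, y along the front edge, z up. The front faces about world -y (8 degrees); the bench before it is clear for 260 mm. Ring and bracket lie under it.
- bracket: Steel angle bracket under the guard, on the other side of its middle from the ring: foot 44 x 40 mm, 6 mm thick, an upright flange 40 mm high along one edge. Origin: centre of the foot's underside, z up. To be left where it lies.
Not all that is in view belongs to the job. What is shaped like the ring but blue or orange is not meant.

How it is judged:
By the outcome, as a careful person would: the job done as asked, in the order asked, and still so for the second after the job is handed in, with the robot touching nothing.
It also fails if it takes over 45 s, if anything falls off the work surface, if the arm or the gripper's body presses on something with over 40 N, if the wrist force passes 120 N, or if a joint passes its speed limit or range.

## Robot

A 6-joint arm with a two-finger parallel gripper is mounted at the origin on the work surface. World frame = base frame: x ahead of the robot, y to its left, z up, the work surface at z = 0. Lengths are in mm, angles in rad, forces in N, time in s.
With the tool pointing down it reaches from about 350 to 800 mm from the base axis. Payload 7.3 kg.
Tool frame: the origin (TCP) lies on the centre line of the jaws, within the pads' length; the fingertips stand 8 mm ahead of it and the grasp point (between the pads) lies 11 mm behind it; z points along the fingers, y is the line along which they close (so a half turn about z gives the same grasp; the last joint's range is limited). The gripper opens to 85 mm and grips with 20 to 120 N. Pads are 22 mm wide; open, the fingers measure 114 mm over their backs; the gripper's body (76 mm by 85 mm) begins 54 mm behind the grasp point. The pads swing forward as they close: fully open they stand 13 mm farther back than shut.
Start: joints at [1.167, 0.342, 1.524, -0, 1.275, -0.146], TCP at [133.834, 507.673, 239.322] pointing down, gripper open.
Joint ranges: [-2.53, 2.53], [-0.77, 2.02], [0.04, 2.7], [-1, 4.14], [0.28, 2.66], [-3.11, 3.11]. Speed limits (rad/s): [2.57, 2.57, 3.14, 3.14, 3.14, 3.14].

## Interface

Orientations are given as a rotation vector (axis times angle).
In Python, from rig import manip gives the robot as it stands.
- The arm moves only by the tool drive_tool, never from a script. Its argument "commands" is a list of rows, each a list of 7 numbers: the shift along the tool's x, y, z in mm, then the turn, a rotation vector about the tool's x, y, z in rad, then the finger opening in mm, from 0 to 85.4. In form: [[dx, dy, dz, wx, wy, wz, gripper], ...]. A call has 1 to 20 rows; each row shifts and turns the commanded pose from where the row before left it, along the tool's axes as they then stand; what a row does not reach is not made up. A row lasts 1/10 s, in which the tool goes at most 50 mm and 8.59 degrees, less where a joint would pass 70% of its speed; a pose out of reach is approached as far as the arm can. A call is refused whole if a number of a shift passes 50 or a number of a turn 0.15, either way. A call with a gripper value outside its range is refused whole. The fingers move at their own pace and stop on an object; the grip force is fixed at half the most. Time passes only in rows, so rows that do not move let the fingers close. It gives the time, the measured TCP pose, the force, the opening and the grip force at its end, in the units of the state.
- manip.get_state(): the state, without advancing time (a new reading comes with each control period).
- manip.camera(name): name is "scene" or "top" or "wrist"; returns the picture (384x512x3 uint8, red, green, blue); there is no depth.
- manip.get_calibration(name): a dict with "camera_matrix" (3x3 intrinsics, pixels), "extrinsics" (4x4, takes a point from world to camera coordinates). Camera axes: x right, y down, z forward; pixel columns grow to the right and rows downward; lengths in mm; the calibration is good to about 2 mm. A picture is of the moment at which its call begins: read the wrist's pose just before it. get_calibration takes no time and is no camera call; for the wrist camera it gives the pose at the moment of the call.
- manip.job_done(): hands the job in; it is judged then, once.
The state is a dict: "time": time; "qpos": joint angles; "joint_velocities": joint speeds; "effort": joint torques, N m; "ee_pos": TCP position; "tool_rot": TCP orientation; "contact_force": force on the tool from outside, world axes, zero at the start; "wrist_torque": the same for the moment, N m; "grip_width": finger opening in mm; "grip_force": force on a finger pad.
Only numpy, scipy, OpenCV 4.12 (cv2) and the standard library are available. Lean on these libraries where they do the work, as an engineer would, in place of code of your own. Each camera call takes 0.05 s, during which the arm holds its last target. There are 200 camera calls.

## Working session

There is one attempt and no reset: what is moved stays moved. The work goes in short steps, Python scripts to look and compute and a tool call to move; the robot and the scene stay as the last step left them, time stands still between calls to the robot, and variables do not carry over. Pictures are saved under pics/ and viewed, at most 10 in all, crops included, and the job is handed in when it is done.

Besides the shell and the picture viewer there is one more tool, called after ">>>" in YAML: its name, and indented under it one key for each argument. drive_tool: Moves the arm, as the interface text tells. Its arguments: {"type":"object","properties":{"commands":{"type":"array","items":{"type":"array","items":{"type":"number"}}}},"required":["commands"]}

```bash
mkdir -p pics; cat > h.py <<'E'
import numpy as np, cv2
from rig import manip
from scipy.spatial.transform import Rotation as R
def snap(n,f):
    im=cv2.cvtColor(manip.camera(n),cv2.COLOR_RGB2BGR); cv2.imwrite(f'pics/{f}.png',im); return im
def ray(n,uv,z,c=None):
    c=c or manip.get_calibration(n); K=np.array(c['camera_matrix']);E=np.array(c['extrinsics'])
    d=E[:3,:3].T@np.linalg.solve(K,[uv[0],uv[1],1]); o=-E[:3,:3].T@E[:3,3]
    return o+d*(z-o[2])/d[2]
def proj(n,p):
    c=manip.get_calibration(n); K=np.array(c['camera_matrix']);E=np.array(c['extrinsics'])
    q=K@(E[:3,:3]@np.array(p)+E[:3,3]); return q[:2]/q[2]
E
python3 - <<'E'
from h import *
a=snap('scene','s0');b=snap('top','t0')
s=manip.get_state();print(s['time'],s['ee_pos'],s['tool_rot'],s['grip_width'])
cv2.imwrite('pics/tb.png',cv2.resize(b,(800,600),interpolation=cv2.INTER_CUBIC))
for n in('scene','top'):
    c=manip.get_calibration(n);E=np.array(c['extrinsics']);print(n,-E[:3,:3].T@E[:3,3])
E
```

```text
0.1 [133.69343171 507.34884814 238.69777349] [-4.03797767e-01 -3.11516516e+00  2.05943132e-03] 85.15277828435465
scene [1171.01816585 -451.47685999  912.96841831]
top [ 303.0626119   -53.83730421 1131.58461225]
```

View pics/tb.png

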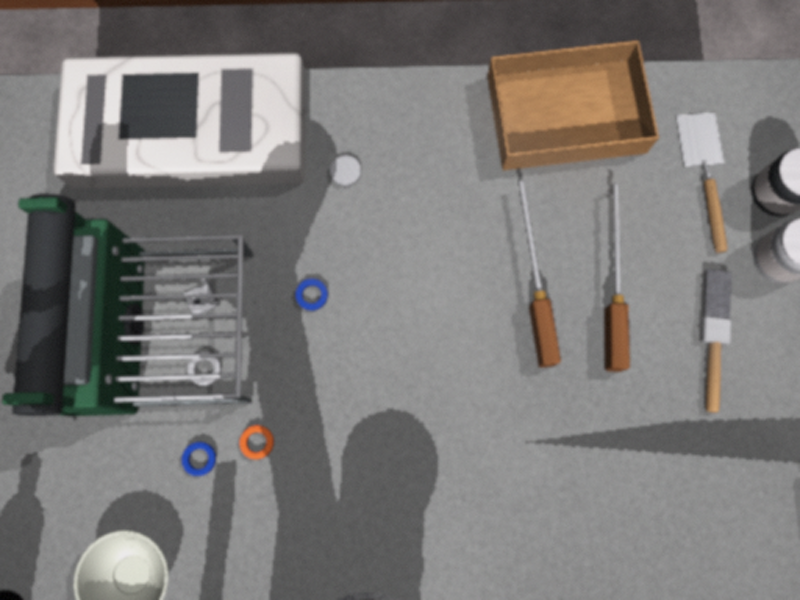

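View pics/s0.png

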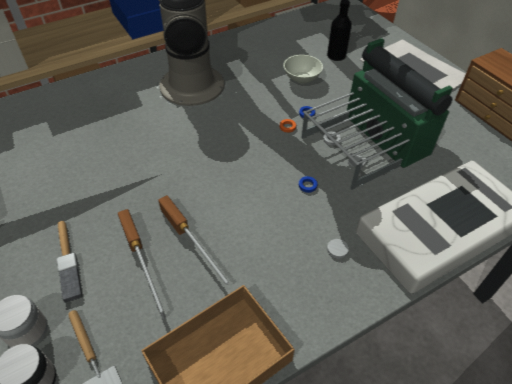

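The top view shows the guard at (180,320), with a white ring at (204,369) and the bracket at (200,295). Lookalikes are the solid disc at (345,170), the blue rings at (312,294) and (199,458), and the orange ring at (257,442). The rods are at (540,330) and (617,335); I need a close crop to see which one has the hook.

```bash
python3 - <<'E'
from h import *
a=cv2.imread('pics/s0.png');b=cv2.imread('pics/t0.png')
r=lambda i,w,h:cv2.resize(i,(w,h),interpolation=cv2.INTER_CUBIC)
# rods top: x 325-410,y 100-240 ; guard top; scene rods
A=r(b[100:245,310:415],400,552); B=r(a[185:330,110:240],400,446)
C=np.zeros((600,800,3),np.uint8);C[:552,:400]=A;C[:446,400:]=B
cv2.imwrite('pics/c1.png',C)
D=np.zeros((600,800,3),np.uint8);D[:600,:400]=r(b[145:265,75:165],400,533).repeat(1,0) if 0 else cv2.copyMakeBorder(r(b[145:265,75:165],400,533),0,67,0,0,cv2.BORDER_CONSTANT)
D[:400,400:]=r(a[90:180,295:385],400,400)
cv2.imwrite('pics/c2.png',D)
for n in ('top','scene'): print(n,proj(n,[0,0,0]),proj(n,[134,508,240]))
E
```

```text
top [235.05892835 434.54357497] [-60.97277557 399.5837392 ]
scene [192.6347646   85.09333873] [351.80207196  -5.093321  ]
```

View pics/c1.png

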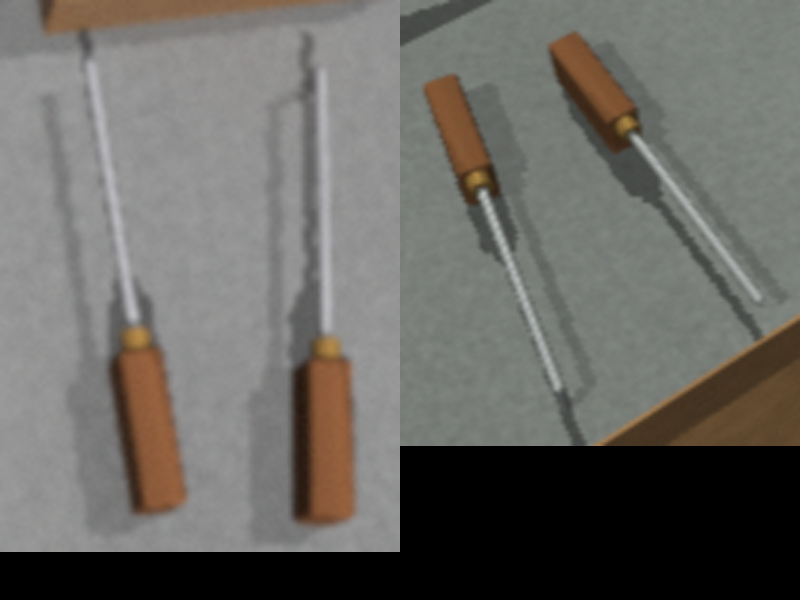

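View pics/c2.png

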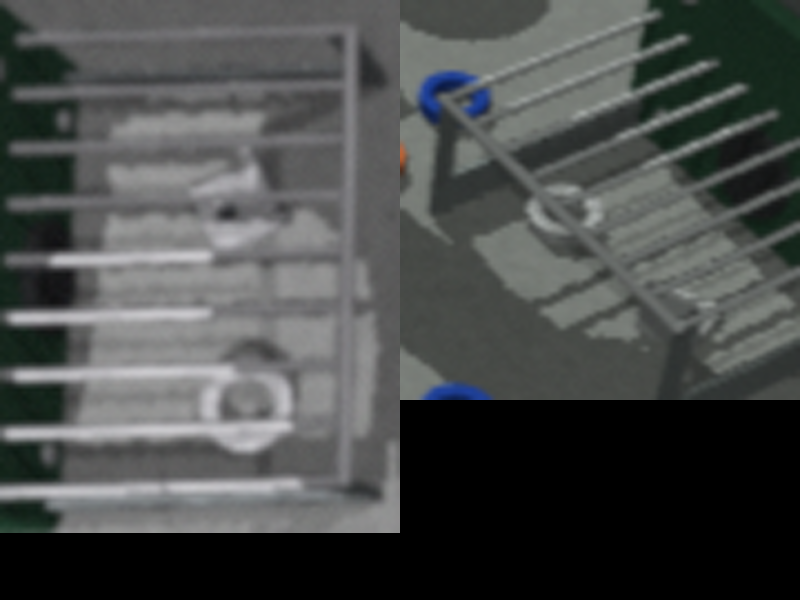

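In the crop, the shadow of the right-hand rod bends at its end and joins the rod, so it has the hook. The left rod's shadow stays apart, so it is straight. The wanted ring is the open white one at crop (246,407) and the bracket is at (230,205).

```bash
python3 - <<'E'
from h import *
np.set_printoptions(precision=1,suppress=True)
A=lambda u,v:(310+u/3.81-.5,100+v/3.807-.5)
D=lambda u,v:(75+u/4.444-.5,145+v/4.444-.5)
T=lambda uv,z:ray('top',uv,z)
for n,uv,z in [('tip',A(321,72),34),('rodbase',A(327,335),34),('htopfront',A(331,362),44),('htopback',A(333,518),44),
 ('othertip',A(92,65),34),('otherback',A(157,508),44),
 ('gfrontL',D(351,30),97),('gfrontR',D(345,480),97),('ring',D(247,406),9),('brk',D(230,205),10)]:
    print(n,T(uv,z))
print('ring scene',ray('scene',(295+566/4.444-.5,90+212/4.444-.5),9))
print('disc',T((345/1.5625,170/1.5625),0),'blue',T((312/1.5625,294/1.5625),0),'orange',T((257/1.5625,442/1.5625),0))
print(R.from_rotvec(manip.get_state()['tool_rot']).as_matrix())
f=T(D(351,30),97);g=T(D(345,480),97)
o=(f+g)/2; ax=(g-f)[:2]; print('width',np.linalg.norm(ax)); n=np.array([-ax[1],ax[0]])/np.linalg.norm(ax); n=n*np.sign(n[1]);print('inward',n,np.degrees(np.arctan2(n[1],n[0])))
r=T(D(247,406),9); d=(r-o)[:2];print('ring in guard',d@n,d@(np.array([-n[1],n[0]])))
E
```

```text
tip [ 715.1 -401.6   34. ]
rodbase [ 541.3 -390.6   34. ]
htopfront [ 522.1 -388.5   44. ]
htopback [ 425.6 -381.5   44. ]
othertip [ 723.3 -254.1   34. ]
otherback [ 434.2 -275.2   44. ]
gfrontL [625.  172.7  97. ]
gfrontR [395.4 170.6  97. ]
ring [443.9 242.9   9. ]
brk [554.1 255.5  10. ]
ring scene [572.5 471.7   9. ]
disc [763.8  25.5   0. ] blue [558.3  78.8   0. ] orange [332.3 161.    0. ]
[[-1.   0.3 -0. ]
 [ 0.3  1.  -0. ]
 [ 0.  -0.  -1. ]]
width 229.66110456443587
inward [-0.  1.] 90.52931997855896
ring in guard 71.90633299749842 65.61387686151905
```

Measured: the guard is 229.7 mm wide (230 given) and the ring is 72 mm in and 66 mm to the side, inside the stated ranges. Rod origin is about (472,-385), yaw -3.8°. I'll turn a half turn so joint 6 has room later, then travel.

>>> drive_tool:
  commands:
    - [0,0,0,0,0,0.1475,85]
    - [0,0,0,0,0,0.1475,85]
    - [0,0,0,0,0,0.1475,85]
    - [0,0,0,0,0,0.1475,85]
    - [0,0,0,0,0,0.1475,85]
    - [0,0,0,0,0,0.1475,85]
    - [0,0,0,0,0,0.1475,85]
    - [0,0,0,0,0,0.1475,85]
    - [0,0,0,0,0,0.1475,85]
    - [0,0,0,0,0,0.1475,85]
    - [0,0,0,0,0,0.1475,85]
    - [0,0,0,0,0,0.1475,85]
    - [0,0,0,0,0,0.1475,85]
    - [0,0,0,0,0,0.1475,85]
    - [0,0,0,0,0,0.1475,85]
    - [0,0,0,0,0,0.1475,85]
    - [0,0,0,0,0,0.1475,85]
    - [0,0,0,0,0,0.1475,85]
    - [0,0,0,0,0,0.1475,85]
    - [0,0,0,0,0,0.1475,85]

```text
time: 2.1
ee_pos: [133.7, 507.4, 238.9]
tool_rot: [3.139, -0.113, -0.001]
contact_force: [-0.5, -0.2, 0.0]
grip_width: 85.0
grip_force: 0.0
```

>>> drive_tool:
  commands:
    - [29.3,38.9,0,0,0,0,85]
    - [29.3,38.9,0,0,0,0,85]
    - [29.3,38.9,0,0,0,0,85]
    - [29.3,38.9,0,0,0,0,85]
    - [29.3,38.9,0,0,0,0,85]
    - [29.3,38.9,0,0,0,0,85]
    - [29.3,38.9,0,0,0,0,85]
    - [29.3,38.9,0,0,0,0,85]
    - [29.3,38.9,0,0,0,0,85]
    - [29.3,38.9,0,0,0,0,85]
    - [13,47.5,0,0,0,0,85]
    - [13,47.5,0,0,0,0,85]
    - [13,47.5,0,0,0,0,85]
    - [13,47.5,0,0,0,0,85]
    - [13,47.5,0,0,0,0,85]
    - [13,47.5,0,0,0,0,85]
    - [13,47.5,0,0,0,0,85]
    - [13,47.5,0,0,0,0,85]
    - [13,47.5,0,0,0,0,85]
    - [13,47.5,0,0,0,0,85]

```text
time: 4.1
ee_pos: [498.6, -384.3, 238.7]
tool_rot: [-3.139, 0.104, 0.001]
contact_force: [1.1, 0.2, 0.5]
grip_width: 84.8
grip_force: 0.0
```

```bash
python3 - <<'E'
from h import *
s=manip.get_state();print(s['time'],s['ee_pos'],s['tool_rot'],s['qpos'],s['joint_velocities'])
import json
c=manip.get_calibration('wrist');im=snap('wrist','w1')
json.dump({k:np.array(v).tolist() for k,v in c.items() if k in('camera_matrix','extrinsics')},open('w1.json','w'))
print(R.from_rotvec(s['tool_rot']).as_matrix().round(3))
E
```

```text
4.1 [ 498.60240482 -384.33276029  238.72782644] [-3.13907036e+00  1.04420877e-01  8.97550079e-04] [-7.78445306e-01  5.39031555e-01  1.21008897e+00  1.93040655e-04
  1.39342510e+00  8.58822156e-01] [-0.45954352  0.70218488 -1.18215328  0.00464483  0.47248064 -0.46179022]
[[ 0.998 -0.066 -0.001]
 [-0.066 -0.998  0.001]
 [-0.001 -0.001 -1.   ]]
```

View pics/w1.png

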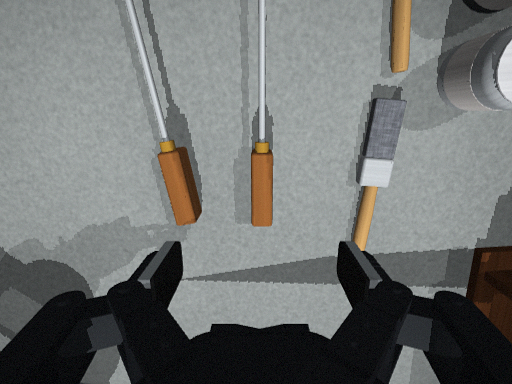

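The wrist picture shows the hooked rod's handle upright in the image, with its top front edge at (262,151) and back edge at (262,225). The rod runs straight up.

```bash
python3 - <<'E'
from h import *
import json
c=json.load(open('w1.json'))
f=ray('',(262,152),44,c);b=ray('',(262,225),44,c);r=ray('',(262,20),34,c);r2=ray('',(262,140),34,c)
m=(f+b)/2;print(f,b,m,np.linalg.norm(f-b),np.degrees(np.arctan2(*(f-b)[1::-1])),np.degrees(np.arctan2(*(r-r2)[1::-1])))
s=manip.get_state();M=R.from_rotvec(s['tool_rot']).as_matrix();print(s['ee_pos'])
d=(f-b)/np.linalg.norm(f-b);t=m+25*d;t[2]=18;print(t,M.T@(t-s['ee_pos']))
E
```

```text
[ 526.02178581 -387.86349339   44.        ] [ 428.45700197 -381.58491451   44.        ] [ 477.23939389 -384.72420395   44.        ] 97.76659756932098 -3.682073549292534 -3.682073549292542
[ 498.64461027 -391.54119193  237.16611719]
[ 502.18778789 -386.32970599   18.        ] [  3.21516664  -6.13350749 219.14730983]
```

>>> drive_tool:
  commands:
    - [3.5,3.5,20,0,0,0,85]
    - [0,0,40,0,0,0,85]
    - [0,0,40,0,0,0,85]
    - [0,0,40,0,0,0,85]
    - [0,0,20,0,0,0,85]
    - [0,0,0,0,0,0,85]
    - [0,0,0,0,0,0,85]

```text
time: 4.85
ee_pos: [502.2, -386.3, 79.5]
tool_rot: [-3.14, 0.104, 0.0]
contact_force: [0.1, -0.0, 0.1]
grip_width: 84.8
grip_force: 0.0
```

>>> drive_tool:
  commands:
    - [0,0,30,0,0,0,85]
    - [0,0,20,0,0,0,85]
    - [0,0,11,0,0,0,85]
    - [0,0,0,0,0,0,60]
    - [0,0,0,0,0,0,40]
    - [0,0,0,0,0,0,25]
    - [0,0,0,0,0,0,15]
    - [0,0,0,0,0,0,15]
    - [0,0,0,0,0,0,15]
    - [0,0,0,0,0,0,15]
    - [0,0,0,0,0,0,15]

```text
time: 5.95
ee_pos: [502.7, -386.8, 19.7]
tool_rot: [3.138, -0.104, 0.003]
contact_force: [-1.4, -0.1, 6.0]
grip_width: 27.3
grip_force: 60.3
```

Gripped with 60 N at 27 mm, and the TCP is at 19.7 mm with the handle on the bench. Next I lift, carry and turn the rod toward the guard.

>>> drive_tool:
  commands:
    - [0,0,-15,0,0,0,15]
    - [0,0,-30,0,0,0,15]
    - [0,0,-30,0,0,0,15]
    - [0,0,-25,0,0,0,15]
    - [0,0,0,0,0,0,15]

```text
time: 6.45
ee_pos: [503.6, -387.6, 123.0]
tool_rot: [3.135, -0.104, 0.009]
contact_force: [0.3, -0.7, -1.9]
grip_width: 26.9
grip_force: 59.3
```

>>> drive_tool:
  commands:
    - [-5.6,-20.4,0,0,0,0,15]
    - [-10.6,-40,0,0,0,0,15]
    - [-10.6,-40,0,0,0,0,15]
    - [-10.6,-40,0,0,0,0,15]
    - [-10.6,-40,0,0,0,0,15]
    - [-10.6,-40,0,0,0,0,15]
    - [-10.6,-40,0,0,0,0,15]
    - [-5,-22,0,0,0,0,15]
    - [0,0,0,0,0,-0.137,15]
    - [0,0,0,0,0,-0.137,15]
    - [0,0,0,0,0,-0.137,15]
    - [0,0,0,0,0,-0.137,15]
    - [0,0,0,0,0,-0.137,15]
    - [0,0,0,0,0,-0.137,15]
    - [0,0,0,0,0,-0.137,15]
    - [0,0,0,0,0,-0.137,15]
    - [0,0,0,0,0,-0.137,15]
    - [0,0,0,0,0,-0.137,15]

```text
time: 8.25
ee_pos: [445.9, -99.1, 117.6]
tool_rot: [-2.491, -1.912, 0.001]
contact_force: [-0.2, 0.4, -2.3]
grip_width: 27.1
grip_force: 59.5
```

>>> drive_tool:
  commands:
    - [0,0,0,0,0,-0.137,15]
    - [0,0,0,0,0,-0.137,15]
    - [0,0,35,0,0,0,15]
    - [0,0,20,0,0,0,15]
    - [0,0,0,0,0,0,15]
    - [0,0,0,0,0,0,15]

```text
time: 8.85
ee_pos: [446.3, -99.3, 63.2]
tool_rot: [-2.213, -2.228, 0.001]
contact_force: [1.0, 0.6, -2.1]
grip_width: 27.1
grip_force: 59.5
```

```bash
python3 - <<'E'
from h import *
s=manip.get_state();print(s['time'],s['ee_pos'],R.from_rotvec(s['tool_rot']).as_matrix().round(4))
a=snap('scene','s2');b=snap('top','t2');s=manip.get_state();print(s['ee_pos'])
print('ring scene',ray('scene',(295+166/4.444-.5,90+212/4.444-.5),9))
r=lambda i,w,h:cv2.resize(i,(w,h),interpolation=cv2.INTER_CUBIC)
C=np.zeros((600,800,3),np.uint8);C[:480,:400]=r(b[150:270,75:175],400,480);C[:400,400:]=r(a[80:180,275:375],400,400)
cv2.imwrite('pics/c3.png',C)
x=R.from_rotvec(s['tool_rot']).as_matrix()[:,0];p=s['ee_pos']+215*x;p[2]=s['ee_pos'][2]+14
print('rod end pred',p,proj('top',p),proj('scene',p))
E
```

```text
8.85 [446.32755058 -99.31152653  63.15117793] [[-7.0e-03  1.0e+00 -1.3e-03]
 [ 1.0e+00  7.0e-03  6.0e-04]
 [ 6.0e-04 -1.3e-03 -1.0e+00]]
[447.21232712 -99.64152401  64.10680086]
ring scene [441.65555551 242.7875624    9.        ]
rod end pred [445.70239554 115.35315196  78.10680086] [179.17141489 230.05044765] [298.28307082 135.19255968]
```

View pics/c3.png

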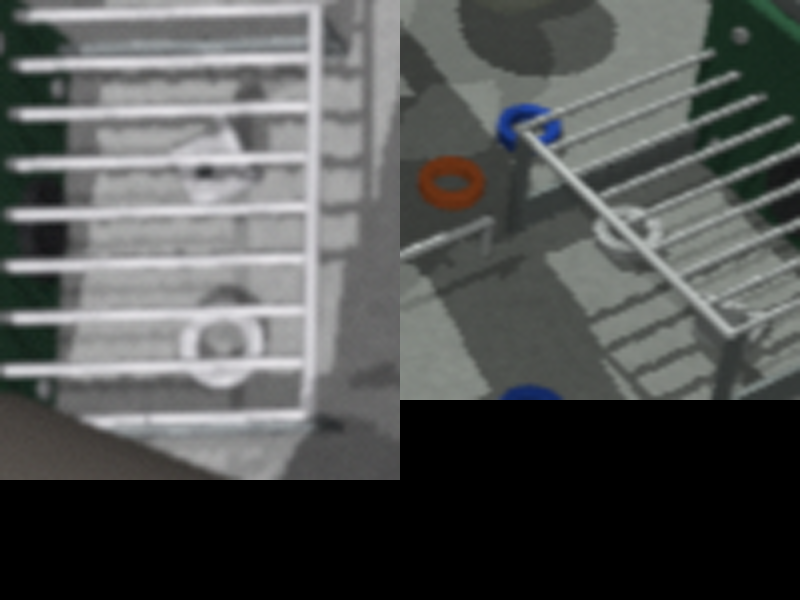

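The hook (scene crop, bend at (490,218)) is within a pixel of where I predicted, and the two ring measurements agree at (443,243). I lower to clear the roof and go in.

>>> drive_tool:
  commands:
    - [0,0,13,0,0,0,15]
    - [10,-2,0,0,0,0,15]
    - [20,0,0,0,0,0,15]
    - [25,0,0,0,0,0,15]
    - [25,0,0,0,0,0,15]
    - [25,0,0,0,0,0,15]
    - [15,0,0,0,0,0,15]
    - [7,0,0,0,0,0,15]
    - [0,0,0,0,0,0,15]
    - [0,0,0,0,0,0,15]

```text
time: 9.95
ee_pos: [443.9, 27.3, 50.7]
tool_rot: [2.213, 2.229, 0.001]
contact_force: [-0.3, 0.1, -0.5]
grip_width: 27.3
grip_force: 59.5
```

```bash
python3 - <<'E'
from h import *
a=snap('scene','s3');s=manip.get_state();print(s['time'],s['ee_pos'],s['contact_force'])
cv2.imwrite('pics/c4.png',cv2.resize(a[95:170,285:385],(800,600),interpolation=cv2.INTER_CUBIC))
x=R.from_rotvec(s['tool_rot']).as_matrix()[:,0]
for h in (14,-19): 
    p=s['ee_pos']+215*x;p[2]=s['ee_pos'][2]+h; print(p,(proj('scene',p)-[285,95])*8)
print('ringtop',(proj('scene',[443,243,12])-[285,95])*8)
E
```

```text
10.0 [443.941513    27.07812333  50.56550172] [-0.04664521 -0.50075124 -1.58154513]
[442.52827735 242.07347739  64.56550172] [396.3297145  223.79322113]
[442.52827735 242.07347739  31.56550172] [383.30331437 293.54207448]
ringtop [378.64054134 333.55238827]
```

View pics/c4.png

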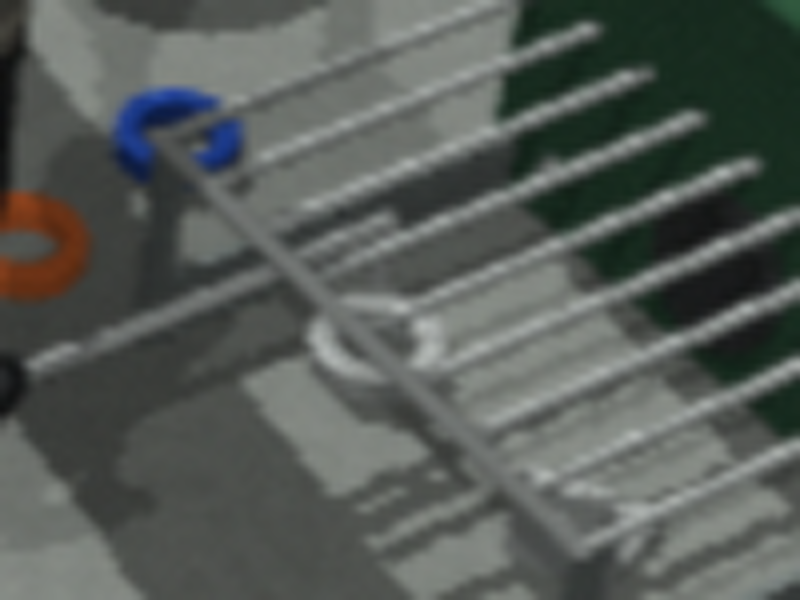

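The hook end is at (390,218) and the ring centre at (377,337), both about where predicted, so the hook sits over the hole. Lowering.

>>> drive_tool:
  commands:
    - [0,0,10,0,0,0,15]
    - [0,0,10,0,0,0,15]
    - [0,0,5,0,0,0,15]
    - [0,0,4,0,0,0,15]
    - [0,0,0,0,0,0,15]
    - [0,0,0,0,0,0,15]

```text
time: 10.6
ee_pos: [443.8, 27.5, 21.2]
tool_rot: [-2.214, -2.229, 0.0]
contact_force: [0.2, 0.9, -1.5]
grip_width: 27.1
grip_force: 59.5
```

>>> drive_tool:
  commands:
    - [-4,0,0,0,0,0,15]
    - [-6,0,0,0,0,0,15]
    - [-8,0,0,0,0,0,15]
    - [-10,0,0,0,0,0,15]
    - [-10,0,0,0,0,0,15]
    - [-12,0,0,0,0,0,15]
    - [-12,0,0,0,0,0,15]
    - [-12,0,0,0,0,0,15]
    - [-12,0,0,0,0,0,15]
    - [-12,0,0,0,0,0,15]
    - [-12,0,0,0,0,0,15]
    - [-12,0,0,0,0,0,15]
    - [-10,0,0,0,0,0,15]
    - [-10,0,0,0,0,0,15]
    - [-8,0,0,0,0,0,15]
    - [-5,0,0,0,0,0,15]
    - [-2,0,0,0,0,0,15]
    - [0,0,0,0,0,0,15]
    - [0,0,0,0,0,0,15]

```text
time: 12.5
ee_pos: [444.8, -129.2, 21.3]
tool_rot: [-2.213, -2.229, -0.0]
contact_force: [-0.0, -0.3, -1.3]
grip_width: 26.9
grip_force: 59.5
```

```bash
python3 - <<'E'
from h import *
a=snap('scene','s5');s=manip.get_state();print(s['time'],s['ee_pos'],s['contact_force'])
cv2.imwrite('pics/c5.png',cv2.resize(a[80:200,230:390],(800,600),interpolation=cv2.INTER_CUBIC))
E
```

```text
12.55 [ 444.83482933 -129.14423249   21.28005724] [ 0.51211412  0.78599168 -1.85446486]
```

View pics/c5.png

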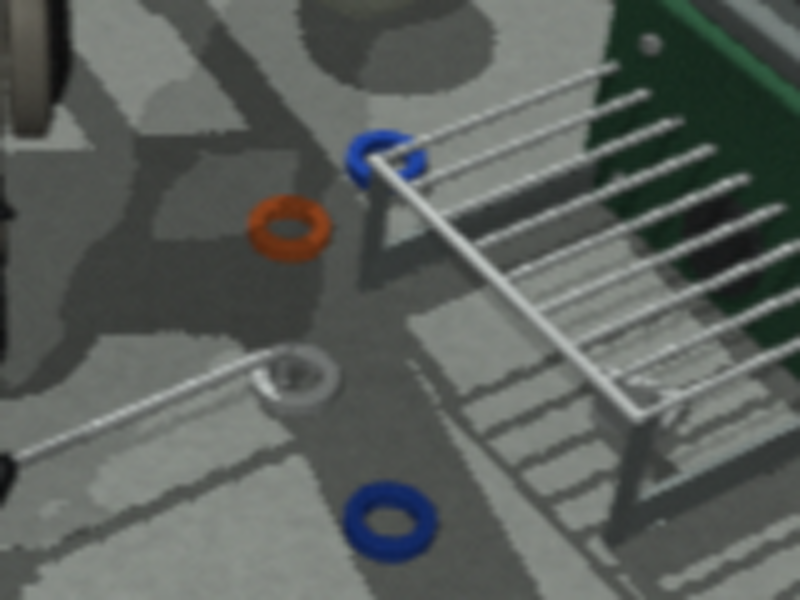

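The ring is drawn out in front of the guard at crop (295,377), around the hook, and the bracket has not moved. Now lift the hook clear, move aside and set the rod down.

>>> drive_tool:
  commands:
    - [0,0,-8,0,0,0,15]
    - [0,0,-13,0,0,0,15]
    - [0,0,-14,0,0,0,15]
    - [0,0,0,0,0,0,15]
    - [-5,-8,0,0,0,0,15]
    - [-10,-17,0,0,0,0,15]
    - [-10,-17,0,0,0,0,15]
    - [-5,-8,0,0,0,0,15]
    - [0,0,0,0,0,0,15]
    - [0,0,12,0,0,0,15]
    - [0,0,12,0,0,0,15]
    - [0,0,7,0,0,0,15]
    - [0,0,3,0,0,0,15]
    - [0,0,2,0,0,0,15]
    - [0,0,0,0,0,0,15]
    - [0,0,0,0,0,0,15]

```text
time: 14.15
ee_pos: [395.3, -159.9, 20.5]
tool_rot: [2.213, 2.229, 0.0]
contact_force: [0.7, 0.0, -1.8]
grip_width: 27.2
grip_force: 59.5
```

>>> drive_tool:
  commands:
    - [0,0,0.7,0,0,0,15]
    - [0,0,0.5,0,0,0,15]
    - [0,0,0,0,0,0,15]
    - [0,0,0,0,0,0,15]

```text
time: 14.55
ee_pos: [395.3, -160.0, 19.7]
tool_rot: [2.213, 2.229, 0.0]
contact_force: [-2.4, -0.1, 5.5]
grip_width: 27.0
grip_force: 60.6
```

Touching the bench now. Release and rise.

>>> drive_tool:
  commands:
    - [0,0,0,0,0,0,40]
    - [0,0,0,0,0,0,60]
    - [0,0,0,0,0,0,75]
    - [0,0,0,0,0,0,75]
    - [0,0,0,0,0,0,75]
    - [0,0,-10,0,0,0,75]
    - [0,0,-20,0,0,0,75]
    - [0,0,-40,0,0,0,75]
    - [0,0,-40,0,0,0,75]
    - [0,0,-40,0,0,0,75]
    - [0,0,-20,0,0,0,75]
    - [0,0,0,0,0,0,75]
    - [0,0,0,0,0,0,75]

```text
time: 15.85
ee_pos: [394.8, -159.6, 189.3]
tool_rot: [2.213, 2.229, 0.0]
contact_force: [-0.7, 0.2, -0.4]
grip_width: 75.1
grip_force: 0.0
```

```bash
python3 - <<'E'
from h import *
a=snap('scene','s6');c=manip.get_calibration('wrist');w=snap('wrist','w6');s=manip.get_state();print(s['time'],s['ee_pos'],s['contact_force'],s['grip_width'])
C=np.zeros((600,800,3),np.uint8);C[:300,:400]=cv2.resize(w,(400,300));C[:400,400:]=cv2.resize(a[70:210,210:350],(400,400),interpolation=cv2.INTER_CUBIC)
cv2.imwrite('pics/c6.png',C)
E
```

```text
15.95 [ 394.36522249 -159.38429371  188.14983101] [-0.05193142  0.47978429 -0.34724304] 74.69369671598855
```

View pics/c6.png

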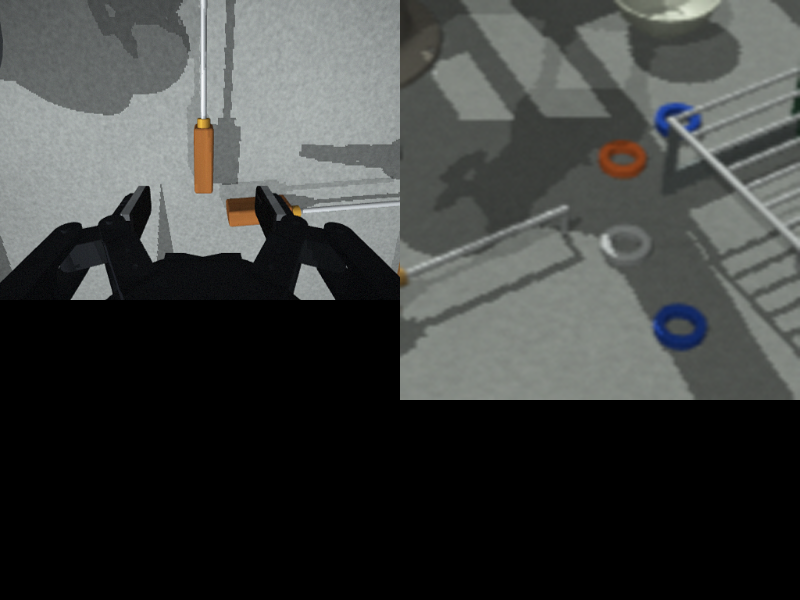

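The rod stands on its handle and its hook (crop (567,210)) is clear of the ring. The ring lies flat at (627,243), out in front of the guard.

```bash
python3 - <<'E'
from h import *
p=ray('scene',(289.0,154.6),9);print(p)
if p[1]+25<170-33: print(manip.job_done())
E
```

```text
[439.76256625  94.63598237   9.        ]
the job is handed in; nothing more can be done
None
```

The ring was hooked out and lies flat on the open bench, about 5 cm in front of the guard. The bracket showed no sign of having moved in the picture after the draw, the hooked rod is back standing on its handle outside the guard, and the job was handed in at about 16 s.

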